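Fit the pull pin in the spring tester and hold the slide at the mark

ROBOT

A 6-joint arm with a two-finger parallel gripper is mounted at the origin on the work surface; the furniture and walls round the work are solid. World frame = base frame: x ahead of the robot, y to its left, z up, the work surface at z = 0. Lengths are in m, angles in rad, forces in N, time in s.
With the tool pointing down it reaches from about 0.35 to 0.975 m from the base axis. Payload 4.9 kg.
Tool frame: the origin (TCP) lies on the front face of the gripper's body, between the roots of the fingers; the fingertips stand ctrl.finger_overhang ahead of it and the grasp point (between the pads) lies 54 mm ahead of it (ctrl.finger_overhang is the distance from the TCP to the fingertips, in m); z points along the fingers, y is the line along which they close (so a half turn about z gives the same grasp; the last joint's range is limited). The gripper opens to 85 mm and grips with 20 to 120 N. Pads are 22 mm wide; open, the fingers measure 114 mm over their backs; the gripper's body (76 mm by 85 mm) begins 54 mm behind the grasp point. The pads swing forward as they close: fully open they stand 13 mm farther back than shut.
Start: joints at [-1.38, 0.053, 1.613, -0, 1.476, -0.119], TCP at [0.191, -0.595, 0.304] pointing down, gripper open.
Joint ranges: [-3.01, 3.01], [-1.01, 2.22], [0.06, 2.58], [-1.02, 4.17], [0.09, 2.62], [-3.14, 3.14]. Speed limits (rad/s): [2.57, 2.57, 3.14, 3.14, 3.14, 3.14].

INTERFACE

Orientations are given as a rotation vector (axis times angle).
In Python, from station import ctrl, vision gives the robot as it stands. The module is installed in compiled form; this text tells all that it offers.
- The arm moves only by the tool drive_tool, never from a script. Its argument "rows" is a list of rows, each a list of 2 entries, a list of its own where there are three numbers: the shift along the tool's x, y, z in m, then the turn about the tool's z in rad. A call has 1 to 10 rows; each row shifts and turns the commanded pose from where the row before left it, along the tool's axes as they then stand; what a row does not reach is not made up. A row lasts 1/10 s, in which the tool goes at most 50 mm and 8.59 degrees, less where a joint would pass 70% of its speed; a pose out of reach is approached as far as the arm can. A call with a gripper value outside its range is refused whole. "jaw" is the closure, from 0 (fully open) to 1 (shut), set as the call begins (left out, the last holds). The fingers move at their own pace and stop on an object; "grip_force" is the grip in N (left out, the last holds). Time passes only in rows, so rows that do not move let the fingers close. It gives the time, the measured TCP pose, the force, the opening and the grip force at its end, in the units of the state.
- ctrl.get_obs(): the state, without advancing time (a new reading comes with each control period).
- vision.get_image(name): name is "scene" or "top" or "wrist"; returns a dict with "image" (480x640x3 uint8, blue, green, red), "vertical_fov" (degrees; the focal length in pixels is half the picture's height over the tangent of half this angle, whatever the lens; pixels are square), "cx", "cy" (the principal point, pixels), "R" (3x3) and "t" (3): a world point X has camera coordinates R X + t. Camera axes: x right, y down, z forward; pixel columns grow to the right and rows downward; lengths in m; the calibration is good to about 2 mm. The wrist camera is an equidistant fisheye: a pixel r from the principal point sees the ray r / f radians off the axis. A picture is of the moment at which its call begins. There is no depth.
- ctrl.finish_job(): hands the job in; it is judged then, once.
The state is a dict: "t": time; "q": joint angles; "dq": joint speeds; "effort": joint torques, N m; "tool_pos": TCP position; "tool_rot": TCP orientation; "contact_force": force on the tool from outside, world axes, zero at the start; "wrist_torque": the same for the moment, N m; "opening": finger opening in m; "grip_force": force on a finger pad.
Only numpy, scipy, OpenCV 4.12 (cv2) and the standard library are available. Lean on these libraries where they do the work, as an engineer would, in place of code of your own. Each camera call takes 0.05 s, during which the arm holds its last target. There are 200 camera calls.

TASK

Check the spring tester: take the steel pull pin out of its slanted holder and stand it upright in the socket of the tester's slide, pushed fully home while the slide is still at rest. Then, with the pin as the handle, pull the slide out against its spring until its pointer lines up with the index mark of the clip, never more than a centimetre past it, and keep it there for two seconds while the reading is taken. Finish still holding the pin with the slide at the mark; leave the other things on the bench where they are.

Things in the scene. Friction and masses are not known exactly. Their poses are not given: they have to be found in the camera images.
- pin_grip (a point): Steel pull pin, 100 mm, 0.12 kg: shank 14 mm dia., 38 mm long, foot chamfered; collar 24 mm dia., 6 mm thick; round grip 20 mm dia., 56 mm long. Starts in the holder's tube leaning 25 deg, collar on the rim, all the shank inside: draw it out along its axis. This point: middle of the grip on the axis, 34 mm above the collar's underside, 28 mm below the top. z axis: along the pin, foot to grip.
- holder: Pin holder, fixed to the bench: grey foot 80 x 64 x 10 mm with one slanted tube (24 mm outside, 16 mm bore) that leans 25 degrees towards the foot's own -x. Origin: centre of the underside; z up.
- gauge: Spring tester, fixed: grey base 236 x 90 x 10 mm with two guide rods, end blocks and a dark spring barrel (51 mm high) at its +x end. Origin on the underside. The slide is pulled along its own -x, away from the barrel. A tick scale (5 mm steps) and the index clip lie along its +y edge. Highest fixed part 56 mm.
- carriage (a joint): Slide of the tester: 0 = at rest against the barrel's end block, grows to 0.075 m as it is pulled out along the tester's -x. The spring always draws it back, with about 4 N at rest and 1 N more for every 10 mm.
- socket (a point): Centre of the mouth of the slide's socket: an upright round hole 17 mm wide, 40 mm deep, 3 mm chamfer, in a square aluminium block 42 x 42 mm. The mouth is 58 mm above the bench. Moves with the slide; axes as the tester's. With the pin fully home its collar lies on this mouth.
- pointer (a point): Tip of the slide's thin black pointer (3 mm wide, over the scale). It moves with the slide; axes as the tester's. At rest it stands 35 to 57 mm short of the mark.
- mark (a point): Index mark: tip of the thin black finger (3 mm wide) on the small dark clip (16 mm wide) at the tester's +y edge. It stays put. Axes as the tester's: the slide is at the mark when the pointer's and this point's positions along the tester's x axis agree.
- screw_dish: Bystander: round steel dish with screws, 98 mm wide, 17 mm high; origin at the centre of the underside.
- relay_0: Bystander: small black relay, 25 x 20 x 24 mm; origin at the centre of the underside.
- terminal_1: Bystander: green terminal strip, 10 x 31 x 10 mm; origin at the centre of the underside.
- pliers_lime: Bystander: pliers lying flat, 53 x 200 x 20 mm; origin at the centre of the underside.
- solder_reel: Bystander: solder reel, 55 mm wide, 38 mm high; origin at the centre of the underside.
- tape_roll: Bystander: black tape roll lying flat, 67 mm wide, 19 mm high; origin at the centre of the underside.
- gold_dome: Bystander: dome sensor, 68 mm wide, 77 mm high; origin at the centre of the underside.

How it is judged:
By the outcome, as a careful person would: the job done as asked, in the order asked, and still so for the second after the job is handed in, while the arm keeps its last pose, push and grip.
It also fails if it takes over 45 s, if anything falls off the work surface, if the arm or the gripper's body presses on something with over 40 N, if the wrist force passes 120 N, or if a joint passes its speed limit or range.

## Working session

There is one attempt and no reset: what is moved stays moved. The work goes in short steps, Python scripts to look and compute and a tool call to move; the robot and the scene stay as the last step left them, time stands still between calls to the robot, and variables do not carry over. Pictures are saved under pics/ and viewed, at most 10 in all, crops included, and the job is handed in when it is done.

Besides the shell and the picture viewer there is one more tool, called after ">>>" as name(argument=value, ...) on one line, values as JSON. drive_tool: Moves the arm, as the interface text tells. Its arguments: {"type":"object","properties":{"rows":{"type":"array","items":{"type":"array"}},"jaw":{"type":"number"},"grip_force":{"type":"number"}},"required":["rows"]}

```bash
mkdir -p pics; ls
cat > h.py <<'E'
import numpy as np, cv2, pickle
def f_of(d): return d["image"].shape[0]/2/np.tan(np.radians(d["vertical_fov"])/2)
def ray(d,u,v,fish=False):
    f=f_of(d); x,y=u-d["cx"],v-d["cy"]
    if fish:
        r=np.hypot(x,y); a=r/f; c=np.array([x/r*np.sin(a),y/r*np.sin(a),np.cos(a)]) if r>0 else np.array([0,0,1.])
    else: c=np.array([x/f,y/f,1])
    R=np.array(d["R"]);t=np.array(d["t"])
    c=R.T@c; return -R.T@t, c/np.linalg.norm(c)
def onz(d,u,v,z,fish=False):
    o,r=ray(d,u,v,fish); return o+r*(z-o[2])/r[2]
def proj(d,X,fish=False):
    c=np.array(d["R"])@np.array(X)+np.array(d["t"]); f=f_of(d)
    if fish:
        r=np.hypot(c[0],c[1]); a=np.arctan2(r,c[2]); return np.array([d["cx"]+f*a*c[0]/r,d["cy"]+f*a*c[1]/r])
    return np.array([d["cx"]+f*c[0]/c[2],d["cy"]+f*c[1]/c[2]])
def tri(rays):
    A=np.zeros((3,3));b=np.zeros(3)
    for o,r in rays:
        P=np.eye(3)-np.outer(r,r);A+=P;b+=P@o
    return np.linalg.solve(A,b)
E
python3 - <<'E'
from station import ctrl,vision
from h import *
ims={n:vision.get_image(n) for n in("scene","top","wrist")}
pickle.dump(ims,open("im0.pkl","wb"))
for n,d in ims.items():
    cv2.imwrite(f"pics/{n}0.png",d["image"]); print(n,d["vertical_fov"],d["cx"],d["cy"],(-np.array(d["R"]).T@d["t"]).round(3))
print(ctrl.finger_overhang,ctrl.get_obs())
E
```

```text
pics
scene 43.661228203836295 312.84189553804583 232.04772280764635 [-0.345 -0.34   0.634]
top 53.11490213292145 321.8636806461254 233.73480529123194 [0.197 0.096 1.158]
wrist 65.70646984690485 317.19403561793314 233.0910616787918 [ 0.258 -0.574  0.373]
0.0726 {'t': 0.15, 'q': array([-1.38001496e+00,  5.32174842e-02,  1.61399386e+00, -1.92893175e-05,
        1.47600369e+00, -1.19003113e-01]), 'dq': array([ 0.00025717, -0.00334315, -0.00316086, -0.00075639,  0.00034639,
        0.00069984]), 'effort': array([ 2.48558954e-04, -3.94242704e+01, -3.70721877e+01, -4.45879834e-05,
        4.67808946e-03,  8.08573560e-06]), 'tool_pos': array([ 0.19045604, -0.59487816,  0.30292862]), 'tool_rot': array([-3.10238033e+00, -4.84417730e-01,  1.21519880e-04]), 'contact_force': array([ 0.27653945, -0.11037653,  0.147626  ]), 'wrist_torque': array([-0.01814912,  0.02066079, -0.00251308]), 'grip_force': 0.0, 'opening': 0.08532244097982879}
```

View pics/scene0.png

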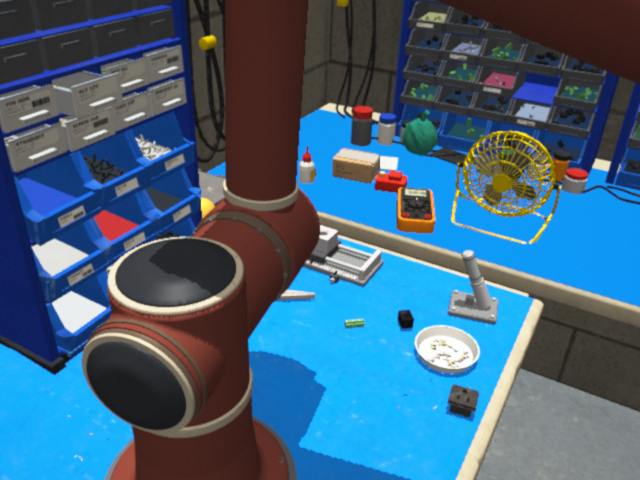

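View pics/top0.png

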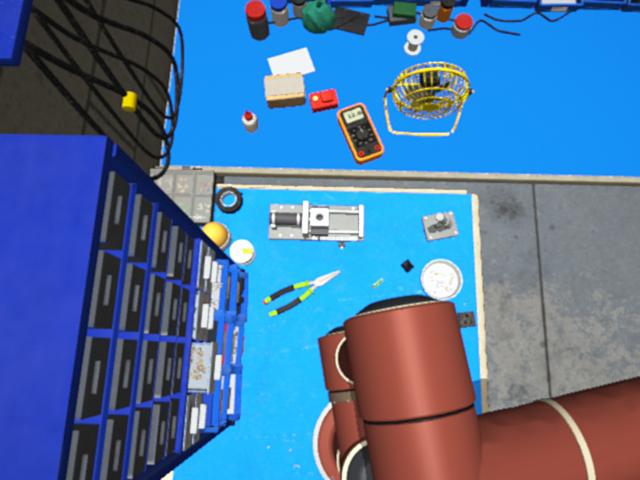

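The scene view shows the tester partly hidden behind the arm at (345,258) and the leaning pin at (475,285). The top view shows the tester at (317,222) with its barrel on the left, the clip at (341,245) and the holder at (440,225). Next I'll crop both in close.

Run:
```python
from h import *
ims=pickle.load(open("im0.pkl","rb"))
t=ims["top"]["image"];s=ims["scene"]["image"]
a=cv2.resize(t[195:260,260:380],None,fx=6,fy=6,interpolation=cv2.INTER_CUBIC)[:, :]
b=cv2.resize(t[200:250,410:470],None,fx=6,fy=6,interpolation=cv2.INTER_CUBIC)[:200]
c=cv2.resize(s[240:330,430:510],None,fx=4,fy=4,interpolation=cv2.INTER_CUBIC)[:,:]
m=np.zeros((600,800,3),np.uint8); m[:390,:720]=a
b=b[:200,:360]; m[390:590,:360]=b
m[390:590,380:700]=c[20:220]
cv2.imwrite("pics/c1.png",m)
d=ims["top"]
print(np.array(d["R"]).round(3))
for n,u,v,z in[("foot",440,225,.01),("socket",319,219,.058),("baseUL",270,205,.01),("baseLR",364,240,.01),("dish",441,279,.017),("dome",214,235,.05)]: print(n,onz(d,u,v,z).round(3))
```

```text
[[ 0.029 -1.    -0.005]
 [-0.971 -0.027 -0.239]
 [ 0.239  0.012 -0.971]]
foot [ 0.509 -0.181  0.01 ]
socket [0.503 0.117 0.058]
baseUL [0.549 0.242 0.01 ]
baseLR [0.466 0.006 0.01 ]
dish [ 0.374 -0.178  0.017]
dome [0.459 0.366 0.05 ]
```

View pics/c1.png

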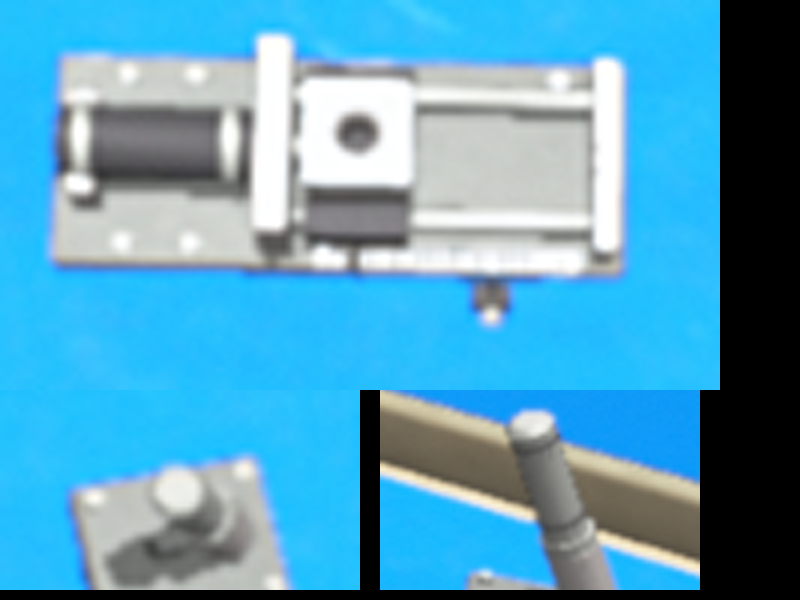

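View pics/wrist0.png

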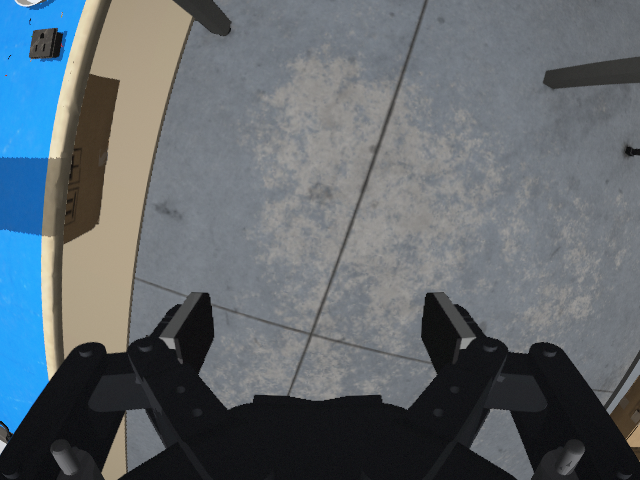

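The crop shows the pin top at top-view pixel (439,217) and scene pixel (468,252), the socket at top-view pixel (319.5,217), the pointer near (319,240) and the clip near (341.5,245). The wrist view shows only floor. I'll compute rough poses, then move to look from close up.

```bash
cat >> h.py <<'E'
from scipy.spatial.transform import Rotation as Rn
def toolR(o): return Rn.from_rotvec(o["tool_rot"]).as_matrix()
E
python3 - <<'E'
from h import *
from station import ctrl
ims=pickle.load(open("im0.pkl","rb")); T=ims["top"];S=ims["scene"]
top=tri([ray(T,439.3,216.7),ray(S,468.3,252)]); print("pintop",top)
col=tri([ray(S,478.75,281.25),ray(T,445.5,222)]); print("collar?",col)
g=lambda x,y,z:onz(T,260+x/6,195+y/6,z)
for n,x,y,z in[("UL",62,57,.01),("UR",625,62,.01),("LL",53,268,.01),("LR",622,275,.01),("sock",357,132,.058),("ptr",355,270,.012),("clip",490,295,.012)]:print(n,g(x,y,z).round(4))
# holder foot corners by colour in the top image
im=T["image"]; hsv=cv2.cvtColor(im,cv2.COLOR_BGR2HSV); m=((hsv[...,1]<110)*255).astype(np.uint8)
mm=np.zeros_like(m); mm[200:250,412:466]=m[200:250,412:466]
c=max(cv2.findContours(mm,0,2)[0],key=cv2.contourArea); r=cv2.minAreaRect(c); print(r)
P=[onz(T,*p,.01) for p in cv2.boxPoints(r)]; print(np.round(P,3)); 
print([np.degrees(np.arctan2(*(P[i+1]-P[i])[1::-1])).round(1) for i in range(3)],[np.linalg.norm(P[i+1]-P[i]).round(3) for i in range(3)])
o=ctrl.get_obs(); print(toolR(o).round(3)); W=ims["wrist"]; R=toolR(o)
print("cam in tool",(R.T@((-np.array(W["R"]).T@W["t"])-o["tool_pos"])).round(3),"cam axes in tool\n",(np.array(W["R"])@R).round(3))
E
```

```text
pintop [ 0.50255066 -0.15763018  0.10945646]
collar? [ 0.504142   -0.18344149  0.0597513 ]
UL [0.5507 0.2411 0.01  ]
UR [0.555  0.0066 0.01  ]
LL [0.4604 0.2399 0.01  ]
LR [0.464  0.0071 0.01  ]
sock [0.5081 0.1163 0.058 ]
ptr [0.4626 0.1162 0.012 ]
clip [0.4536 0.0609 0.012 ]
((439.5146179199219, 225.5682830810547), (25.632394790649414, 32.33732604980469), 77.90524291992188)
[[ 0.53  -0.135  0.01 ]
 [ 0.55  -0.214  0.01 ]
 [ 0.486 -0.224  0.01 ]
 [ 0.467 -0.146  0.01 ]]
[np.float64(-76.0), np.float64(-170.4), np.float64(103.9)] [np.float64(0.081), np.float64(0.065), np.float64(0.08)]
[[ 0.952  0.305 -0.   ]
 [ 0.305 -0.952  0.002]
 [ 0.    -0.002 -1.   ]]
cam in tool [ 0.071  0.    -0.07 ] cam axes in tool
 [[-0.     1.     0.   ]
 [-0.96  -0.    -0.281]
 [-0.281 -0.     0.96 ]]
```

```bash
cat >> h.py <<'E'
def plan(tgt,ang,n,cmd=None):
    """rows from current (or cmd=(pos,angdeg)) to tgt xyz, tool-x world angle ang deg; tool z down."""
    if cmd is None:
        from station import ctrl
        o=ctrl.get_obs();R=toolR(o);p=o["tool_pos"];a=np.degrees(np.arctan2(R[1,0],R[0,0]))
    else: p,a=cmd
    p=np.array(p,float);da=(ang-a+180)%360-180;rows=[];p0=p.copy();a0=a
    for i in range(1,n+1):
        d=p0+(np.array(tgt)-p0)*i/n-p; c,s=np.cos(np.radians(a)),np.sin(np.radians(a))
        sh=np.round([c*d[0]+s*d[1], s*d[0]-c*d[1], -d[2]],4); t=round(-np.radians(da/n),4)
        p=p+np.array([c*sh[0]+s*sh[1], s*sh[0]-c*sh[1], -sh[2]]); a-=np.degrees(t)
        rows.append([sh.tolist(),t])
    print(str(rows).replace(" ",""),"end",p.round(4),round(a,2)); return p,a
E
python3 - <<'E'
from h import *
plan([.505,-.19,.30],104,13)
E
```

```text
[[[0.0325,-0.0223,0.0002],np.float64(-0.1158)],[[0.0349,-0.0184,0.0003],np.float64(-0.1158)],[[0.0368,-0.0142,0.0002],np.float64(-0.1158)],[[0.0382,-0.0099,0.0002],np.float64(-0.1158)],[[0.0391,-0.0054,0.0002],np.float64(-0.1158)],[[0.0394,-0.0008,0.0003],np.float64(-0.1158)],[[0.0392,0.0037,0.0002],np.float64(-0.1158)],[[0.0386,0.0082,0.0002],np.float64(-0.1158)],[[0.0374,0.0127,0.0002],np.float64(-0.1158)],[[0.0356,0.0168,0.0003],np.float64(-0.1158)],[[0.0335,0.0209,0.0002],np.float64(-0.1158)],[[0.0308,0.0246,0.0002],np.float64(-0.1158)],[[0.0278,0.028,0.0002],np.float64(-0.1158)]] end [ 0.505 -0.19   0.3  ] 104.0
```

>>> drive_tool(rows=[[[0.0325, -0.022, 0], -0.116], [[0.035, -0.018, 0], -0.116], [[0.037, -0.014, 0], -0.116], [[0.038, -0.01, 0], -0.116], [[0.039, -0.005, 0], -0.116], [[0.039, -0.001, 0], -0.116], [[0.039, 0.004, 0], -0.116], [[0.0385, 0.008, 0], -0.116], [[0.0375, 0.0125, 0], -0.116], [[0.0355, 0.017, 0], -0.116]])

```text
t: 1.15
tool_pos: [0.4329, -0.2836, 0.3037]
tool_rot: [-2.326, -2.112, 0.0]
contact_force: [0.3, -0.2, -0.4]
opening: 0.0852
grip_force: 0.0
```

>>> drive_tool(rows=[[[0.0335, 0.021, 0], -0.116], [[0.031, 0.0245, 0], -0.116], [[0.028, 0.028, 0], -0.116], [[0, 0, 0], 0]])

```text
t: 1.55
tool_pos: [0.5064, -0.1879, 0.3035]
tool_rot: [-1.922, -2.484, -0.002]
contact_force: [-0.7, -1.1, 0.5]
opening: 0.0857
grip_force: 0.0
```

Run:
```python
from h import *
from station import ctrl,vision
W=vision.get_image("wrist");o=ctrl.get_obs();pickle.dump((W,o),open("im1.pkl","wb"));cv2.imwrite("pics/w1.png",W["image"])
R=toolR(o);print(o["t"],o["tool_pos"],np.degrees(np.arctan2(R[1,0],R[0,0])),R[:,2])
print(proj(W,[.5026,-.1576,.109],1),proj(W,[.508,.1163,.058],1))
```

```text
1.6 [ 0.50542637 -0.1894607   0.3034799 ] 104.33764557917542 [-7.89530384e-04  3.16355222e-04 -9.99999638e-01]
[322.7787455  184.50228152] [401.8687333  -95.97790812]
```

View pics/w1.png

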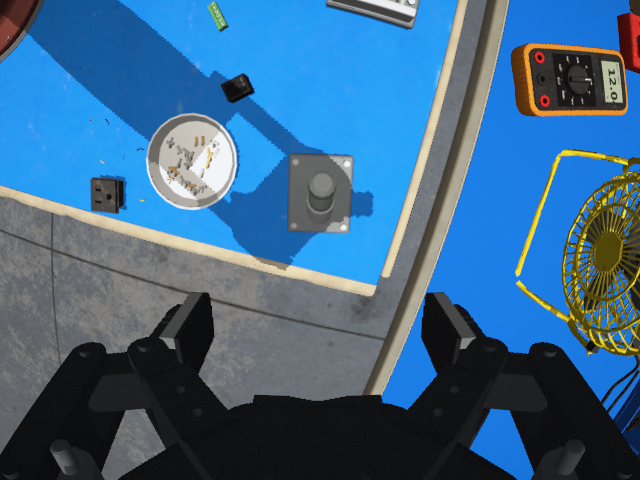

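The wrist view shows the holder squarely below, with foot corners at (290,155), (351,155), (352,232) and (289,232). The pin top is at (321,184), close to the prediction of (323,184.5). I'll refine from this and plan the grasp.

Run:
```python
from h import *
W,o=pickle.load(open("im1.pkl","rb"));ims=pickle.load(open("im0.pkl","rb")); T=ims["top"];S=ims["scene"]
hsv=cv2.cvtColor(W["image"],cv2.COLOR_BGR2HSV);m=((hsv[...,1]<90)&(hsv[...,2]>60)).astype(np.uint8)*255
k=np.zeros_like(m);k[145:245,278:365]=m[145:245,278:365];k=cv2.morphologyEx(k,cv2.MORPH_OPEN,np.ones((5,5)))
c=max(cv2.findContours(k,0,2)[0],key=cv2.contourArea);r=cv2.minAreaRect(c);print(r)
P=np.array([onz(W,*p,.01,True) for p in cv2.boxPoints(r)]);d=np.diff(P,axis=0);print("center",P.mean(0),np.degrees(np.arctan2(d[:,1],d[:,0])),np.linalg.norm(d,axis=1))
# bright top disc
g=cv2.cvtColor(W["image"],cv2.COLOR_BGR2GRAY)[165:215,300:345];print(g[::4,::3])
top=tri([ray(T,439.3,216.7),ray(S,468.3,252),ray(W,321,184,True)]);print(top,onz(W,321,184,.1095,True))
```

```text
((319.8743591308594, 192.904052734375), (63.40146255493164, 77.74641418457031), 1.3322198390960693)
center [ 0.50752744 -0.18149734  0.01      ] [102.26240224  13.24296851 -75.67635693] [0.0789086  0.06187948 0.07906064]
[[102 102 102 102 102 103 103 101 101 100 100 101 103 126 179]
 [102 103 102 103 102 100 101 101 100  99  99 101 100 101 145]
 [101 102 103 102 103  97  99 115 109  96  96  99 100  99 100]
 [101 101 103 102 102 129 132 130 134 130 119  97  99  98  98]
 [100 100 101 102 113 132 129 134 131 134 133 105 100  98  99]
 [100  99 100  99 118 131 136 129 132 133 136 107  87 101 101]
 [ 98  98  99  75 120 126 131 133 134 135 116 110  98 100  99]
 [ 98  99  99  73  76 123 126 125 126 121 108  66  99  99  98]
 [ 99  98  98  69  79  64  74  91  79  68  67  89  98  99  99]
 [ 96  95 106  72  79  82  85  84  81  78  69 110  98  99  98]
 [ 98  95  88 123  73  82  82  84  79  74  69 112  98  99  98]
 [ 96  98  93  92 128  66  70  76  64  81 124  95  98  98  98]
 [ 97  97  95  84  91 105 128 132 108  89  77  96  97  99  98]]
[ 0.5017792  -0.15755978  0.11002951] [ 0.50124566 -0.15749464  0.1095    ]
```

Run:
```python
from h import *
plan([.5045,-.169,.139],103.5,7)
```

```text
[[[0.0029,0.0006,0.0235],np.float64(0.0021)],[[0.0028,0.0006,0.0235],np.float64(0.0021)],[[0.0029,0.0006,0.0235],np.float64(0.0021)],[[0.0029,0.0005,0.0235],np.float64(0.0021)],[[0.0028,0.0006,0.0235],np.float64(0.0021)],[[0.0029,0.0006,0.0235],np.float64(0.0021)],[[0.0029,0.0005,0.0235],np.float64(0.0021)]] end [ 0.5045 -0.169   0.139 ] 103.5
```

>>> drive_tool(rows=[[[0.003, 0.0006, 0.0235], 0.002], [[0.003, 0.0006, 0.0235], 0.002], [[0.003, 0.0006, 0.0235], 0.002], [[0.003, 0.0006, 0.0235], 0.002], [[0.003, 0.0006, 0.0235], 0.002], [[0.0025, 0.0006, 0.0235], 0.002], [[0.0025, 0.0004, 0.0235], 0.002], [[0, 0, 0], 0]])

```text
t: 2.4
tool_pos: [0.5008, -0.1705, 0.1354]
tool_rot: [-1.946, -2.456, 0.003]
contact_force: [0.3, -0.4, 0.1]
opening: 0.0851
grip_force: 0.0
```

>>> drive_tool(rows=[[[0, 0, 0], 0], [[0, 0, 0], 0], [[0, 0, 0], 0], [[0, 0, 0], 0], [[0, 0, 0], 0], [[0, 0, 0], 0], [[0, 0, 0], 0]], jaw=1, grip_force=40)

```text
t: 3.1
tool_pos: [0.5044, -0.171, 0.1405]
tool_rot: [1.947, 2.464, 0.0]
contact_force: [-0.1, 0.7, 5.1]
opening: 0.0192
grip_force: 39.2
```

>>> drive_tool(rows=[[[0.0008, 0, -0.0018], 0], [[0.0017, 0, -0.0036], 0], [[0.0017, 0, -0.0036], 0], [[0.0017, 0, -0.0036], 0], [[0.0017, 0, -0.0036], 0], [[0.0017, 0, -0.0036], 0]])

```text
t: 3.7
tool_pos: [0.5019, -0.1618, 0.1597]
tool_rot: [1.947, 2.464, 0.0]
contact_force: [3.0, -3.7, -2.3]
opening: 0.019
grip_force: 39.1
```

>>> drive_tool(rows=[[[0.0021, 0, -0.0045], 0], [[0.0021, 0, -0.0045], 0], [[0.0021, 0, -0.0045], 0], [[0.0021, 0, -0.0045], 0], [[0.0021, 0, -0.0045], 0], [[0, 0, -0.01], 0], [[0, 0, -0.02], 0], [[0, 0, -0.02], 0], [[0, 0, 0], 0]])

```text
t: 4.6
tool_pos: [0.5007, -0.1521, 0.2355]
tool_rot: [1.945, 2.46, 0.002]
contact_force: [0.9, -0.2, -0.7]
opening: 0.0186
grip_force: 39.3
```

Run:
```python
from h import *
from station import ctrl,vision
W=vision.get_image("wrist");S=vision.get_image("scene");T=vision.get_image("top");o=ctrl.get_obs();pickle.dump((W,S,T,o),open("im2.pkl","wb"))
u,v=proj(S,o["tool_pos"]-[0,0,.07]).astype(int);print(u,v,o["tool_pos"],o["contact_force"],o["opening"])
c=S["image"][max(v-60,0):v+60,u-60:u+60]
m=np.zeros((480,800,3),np.uint8);m[:,:]=0
m[:480,:420]=W["image"][:,110:530];m[:360,430:790]=cv2.resize(c,(360,360),interpolation=cv2.INTER_CUBIC)
cv2.imwrite("pics/w2.png",m)
```

```text
467 224 [ 0.49882867 -0.1512911   0.23091449] [-0.83043979  0.7753629  -1.4963052 ] 0.019053935759620902
```

View pics/w2.png

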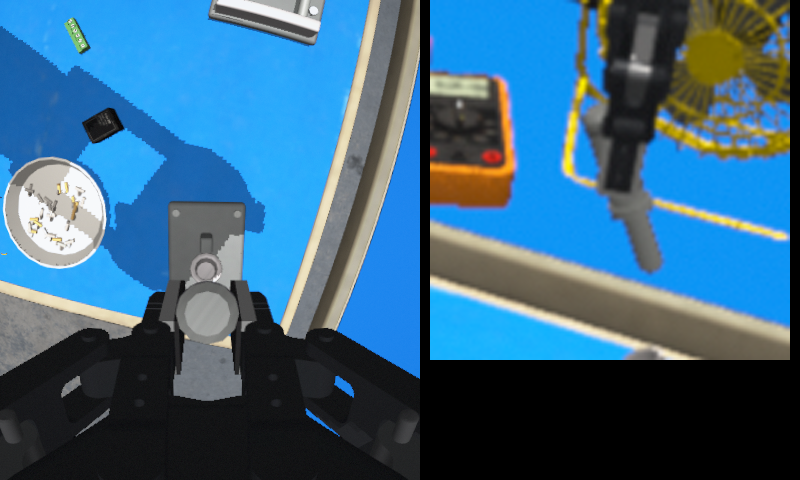

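The pin is out of the holder and still held at about 25°. Its foot shows at crop pixel (650,265), which is scene pixel (480,252). Next I'll turn the tool towards the tester for a close look at the socket, pointer and mark.

Run:
```python
from h import *
W,S,T,o=pickle.load(open("im2.pkl","rb"))
print(proj(S,[.5054,-.179,.110]))
plan([.44,.09,.25],181,10)
```

```text
[480.57603694 254.92033618]
[[[0.0248,-0.0002,-0.0019],np.float64(-0.1355)],[[0.0247,0.0033,-0.0019],np.float64(-0.1355)],[[0.0239,0.0065,-0.0019],np.float64(-0.1355)],[[0.0229,0.0096,-0.0019],np.float64(-0.1355)],[[0.0214,0.0127,-0.0019],np.float64(-0.1355)],[[0.0194,0.0155,-0.002],np.float64(-0.1355)],[[0.0172,0.0179,-0.0019],np.float64(-0.1355)],[[0.0146,0.0201,-0.0019],np.float64(-0.1355)],[[0.0117,0.0219,-0.0019],np.float64(-0.1355)],[[0.0087,0.0232,-0.0019],np.float64(-0.1355)]] end [0.44 0.09 0.25] 180.99
```

>>> drive_tool(rows=[[[0.025, 0, -0.002], -0.1355], [[0.0245, 0.003, -0.002], -0.1355], [[0.024, 0.0065, -0.002], -0.1355], [[0.023, 0.0095, -0.002], -0.1355], [[0.0215, 0.0125, -0.002], -0.1355], [[0.0195, 0.0155, -0.002], -0.1355], [[0.017, 0.018, -0.002], -0.1355], [[0.0145, 0.02, -0.002], -0.1355], [[0.0115, 0.022, -0.002], -0.1355], [[0.0085, 0.023, -0.002], -0.1355]])

```text
t: 5.75
tool_pos: [0.4395, 0.0904, 0.25]
tool_rot: [0.036, -3.138, -0.0]
contact_force: [-0.3, -1.0, -1.1]
opening: 0.0188
grip_force: 39.3
```

>>> drive_tool(rows=[[[0, 0, 0], 0], [[0, 0, 0], 0]])

```text
t: 5.95
tool_pos: [0.44, 0.0896, 0.2504]
tool_rot: [0.027, -3.139, 0.001]
contact_force: [-0.7, -0.0, -0.7]
opening: 0.0188
grip_force: 39.3
```

Run:
```python
from h import *
from station import ctrl,vision
W=vision.get_image("wrist");o=ctrl.get_obs();pickle.dump((W,o),open("im3.pkl","wb"))
R=toolR(o);print(o["t"],o["tool_pos"],np.degrees(np.arctan2(R[1,0],R[0,0])))
u,v=proj(W,[.485,.09,.03],1).astype(int);print(u,v); u0=max(0,min(u-130,380));v0=max(v-110,0)
cv2.imwrite("pics/w3.png",cv2.resize(W["image"][v0:v0+200,u0:u0+260],None,fx=3,fy=3,interpolation=cv2.INTER_CUBIC));print(u0,v0)
```

```text
6.0 [0.44022658 0.08915755 0.25060307] -179.078100273243
317 269
187 159
```

View pics/w3.png

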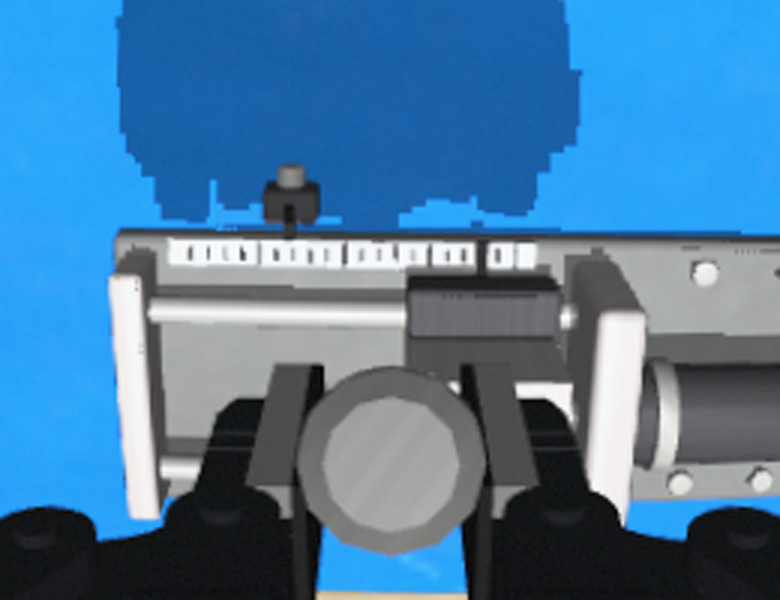

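The wrist view shows the pointer at crop pixel (481,241) and the mark finger at (290,238), with the pin hiding the socket. I'll shift about 90 mm forward so the socket clears the fingers.

>>> drive_tool(rows=[[[-0.03, 0, 0], 0], [[-0.03, 0, 0], 0], [[-0.03, 0, 0], 0], [[0, 0, 0], 0], [[0, 0, 0], 0]])

```text
t: 6.5
tool_pos: [0.5306, 0.09, 0.2507]
tool_rot: [0.024, -3.139, 0.0]
contact_force: [0.5, 0.3, -1.3]
opening: 0.0191
grip_force: 39.3
```

Run:
```python
from h import *
from station import ctrl,vision
W=vision.get_image("wrist");o=ctrl.get_obs();pickle.dump((W,o),open("im4.pkl","wb"))
R=toolR(o);print(o["t"],o["tool_pos"],np.degrees(np.arctan2(R[1,0],R[0,0])))
u0,v0=187,100
cv2.imwrite("pics/w4.png",cv2.resize(W["image"][v0:v0+200,u0:u0+260],None,fx=3,fy=3,interpolation=cv2.INTER_CUBIC))
```

```text
6.55 [0.53013961 0.09023094 0.2508547 ] -179.10962929851246
```

View pics/w4.png

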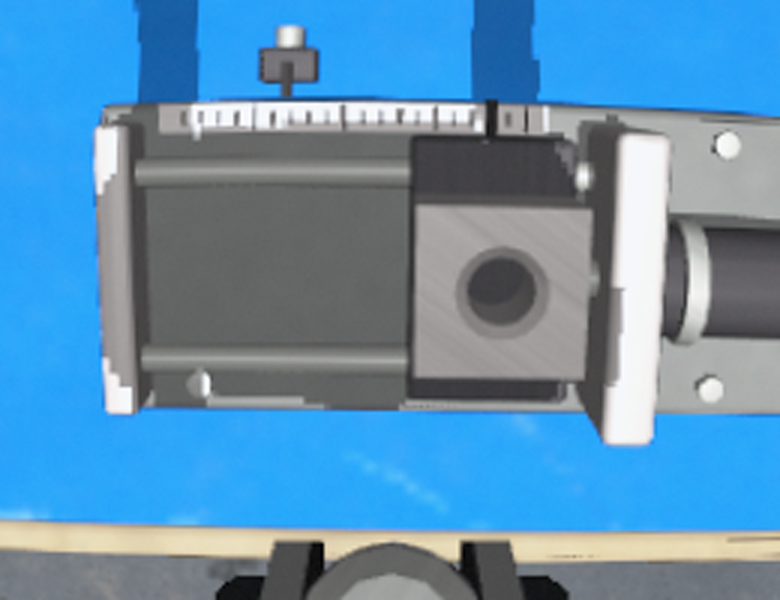

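The socket mouth is centred at crop pixel (503,292), with block corners at (415,204), (592,210), (588,381) and (412,378). The pointer tip is at (491,102) and the mark fingertip at (287,96).

Run:
```python
from h import *
A,oa=pickle.load(open("im3.pkl","rb"));W,o=pickle.load(open("im4.pkl","rb"))
p=lambda x,y:(187+(x+.5)/3-.5,100+(y+.5)/3-.5)
pa=lambda x,y:(187+(x+.5)/3-.5,159+(y+.5)/3-.5)
print("socket",onz(W,*p(503,292),.058,True))
C=np.array([onz(W,*p(*q),.058,True) for q in[(415,204),(592,210),(588,381),(412,378)]]);print("block",C.mean(0),np.linalg.norm(np.diff(C,axis=0),axis=1),np.degrees(np.arctan2(*(C[1]-C[0]+C[2]-C[3])[1::-1])))
e=[onz(W,*p(*q),.01,True) for q in[(107,105),(780,116),(150,406),(560,410)]];print("edge",np.degrees(np.arctan2(*(e[1]-e[0])[1::-1])),np.degrees(np.arctan2(*(e[3]-e[2])[1::-1])))
for z in(.012,.02,.03): print(z,"ptr",onz(W,*p(491,102),z,True).round(4),"mark",onz(W,*p(287,96),z,True).round(4),"ptrA",onz(A,*pa(481,241),z,True).round(4),"markA",onz(A,*pa(290,237),z,True).round(4))
```

```text
socket [0.50814331 0.11607938 0.058     ]
block [0.50871059 0.11601876 0.058     ] [0.04231265 0.04234296 0.04352241] 89.73961480258737
edge 90.37972867419583 90.27067901895269
0.012 ptr [0.4634 0.1159 0.012 ] mark [0.4625 0.0599 0.012 ] ptrA [0.4633 0.1155 0.012 ] markA [0.463 0.06  0.012]
0.02 ptr [0.4633 0.1152 0.02  ] mark [0.4624 0.0607 0.02  ] ptrA [0.4609 0.1147 0.02  ] markA [0.4606 0.0607 0.02  ]
0.03 ptr [0.4631 0.1143 0.03  ] mark [0.4623 0.0616 0.03  ] ptrA [0.4578 0.1139 0.03  ] markA [0.4575 0.0616 0.03  ]
```

Run:
```python
from h import *
plan([.4805,.1158,.195],180.3,4)
```

```text
[[[0.0123,0.0066,0.014],np.float64(0.0026)],[[0.0123,0.0065,0.0139],np.float64(0.0026)],[[0.0124,0.0066,0.014],np.float64(0.0026)],[[0.0123,0.0064,0.014],np.float64(0.0026)]] end [0.4805 0.1158 0.195 ] -179.71
```

>>> drive_tool(rows=[[[0.0123, 0.0065, 0.014], 0.0026], [[0.0123, 0.0065, 0.014], 0.0026], [[0.0123, 0.0065, 0.014], 0.0026], [[0.0123, 0.0065, 0.014], 0.0026], [[0, 0, 0], 0], [[0, 0, 0], 0]])

```text
t: 7.15
tool_pos: [0.4807, 0.1161, 0.1959]
tool_rot: [-0.011, 3.141, -0.0]
contact_force: [1.1, 0.3, -0.4]
opening: 0.0188
grip_force: 39.4
```

>>> drive_tool(rows=[[[0, 0, 0.005], 0], [[0, 0, 0.005], 0], [[0, 0, 0.004], 0], [[0, 0, 0.003], 0], [[0, 0, 0], 0]])

```text
t: 7.65
tool_pos: [0.4814, 0.1162, 0.1784]
tool_rot: [-0.01, 3.141, -0.0]
contact_force: [1.6, -0.7, -0.8]
opening: 0.0188
grip_force: 39.3
```

Run:
```python
from h import *
from station import ctrl,vision
S=vision.get_image("scene");o=ctrl.get_obs();pickle.dump((S,o),open("im5.pkl","wb"))
R=toolR(o);print(o["t"],o["tool_pos"],np.degrees(np.arctan2(R[1,0],R[0,0])),o["contact_force"])
u,v=proj(S,[.5,.116,.1]).astype(int);print(u,v)
cv2.imwrite("pics/s5.png",cv2.resize(S["image"][v-70:v+60,u-70:u+90],None,fx=4,fy=4,interpolation=cv2.INTER_CUBIC))
```

```text
7.7 [0.48136366 0.11622621 0.1786523 ] -179.61828562128724 [ 0.32196948 -0.7469566  -1.0926417 ]
320 214
```

View pics/s5.png

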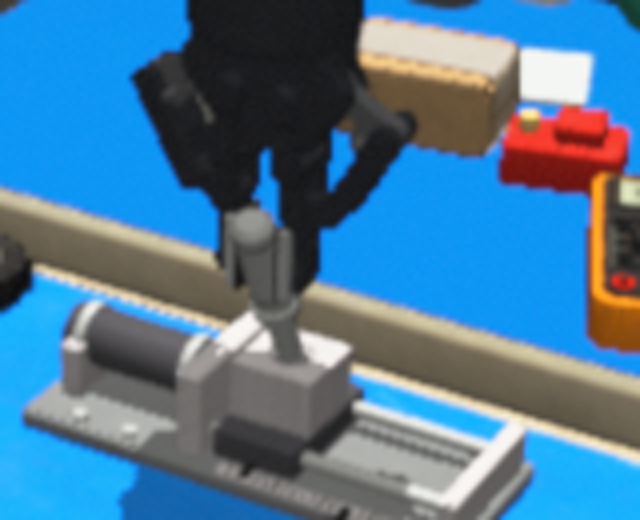

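The foot is right at the socket mouth and nothing is in the way. I'll go 5 mm deeper, then rotate the pin upright by moving the tool on an arc.

>>> drive_tool(rows=[[[0, 0, 0.002], 0], [[0, 0, 0.002], 0], [[0, 0, 0.001], 0], [[0, 0, 0], 0]], grip_force=28)

```text
t: 8.1
tool_pos: [0.482, 0.1163, 0.1746]
tool_rot: [-0.011, 3.139, -0.0]
contact_force: [3.3, -1.5, 2.5]
opening: 0.0188
grip_force: 39.3
```

>>> drive_tool(rows=[[[-0.0024, 0, -0.001], 0], [[-0.0024, 0, -0.001], 0], [[-0.0024, 0, -0.0008], 0], [[-0.0025, 0, -0.0008], 0], [[-0.0025, 0, -0.0006], 0], [[-0.0025, 0, -0.0006], 0], [[0, 0, 0], 0]], jaw=1, grip_force=28)

```text
t: 8.8
tool_pos: [0.4929, 0.1166, 0.177]
tool_rot: [0.011, -3.13, -0.0]
contact_force: [-9.9, 0.1, 4.9]
opening: 0.0184
grip_force: 40.6
```

>>> drive_tool(rows=[[[-0.0025, 0, -0.0005], 0], [[-0.0025, 0, -0.0005], 0], [[-0.0025, 0, -0.0003], 0], [[-0.002, 0, -0.0002], 0], [[0, 0, 0], 0]], grip_force=20)

```text
t: 9.3
tool_pos: [0.503, 0.1167, 0.1793]
tool_rot: [0.011, -3.132, 0.0]
contact_force: [-10.1, 0.2, 5.8]
opening: 0.0191
grip_force: 42.4
```

Run:
```python
from h import *
from station import ctrl,vision
S=vision.get_image("scene");o=ctrl.get_obs()
print(o["t"],o["tool_pos"],toolR(o).round(3)[:,2],o["contact_force"],o["grip_force"])
W=vision.get_image("wrist")["image"][180:480,200:440]
u,v=320,214
m=np.zeros((450,780,3),np.uint8);m[:450,:360]=cv2.resize(W,(360,450));m[:400,370:770]=cv2.resize(S["image"][v-45:v+35,u-40:u+40],(400,400),interpolation=cv2.INTER_CUBIC)
cv2.imwrite("pics/s6.png",m)
```

```text
9.35 [0.50298495 0.11663907 0.17933839] [-0.009 -0.    -1.   ] [-9.68887401 -0.37563931  6.131976  ] 42.42340039636474
```

View pics/s6.png

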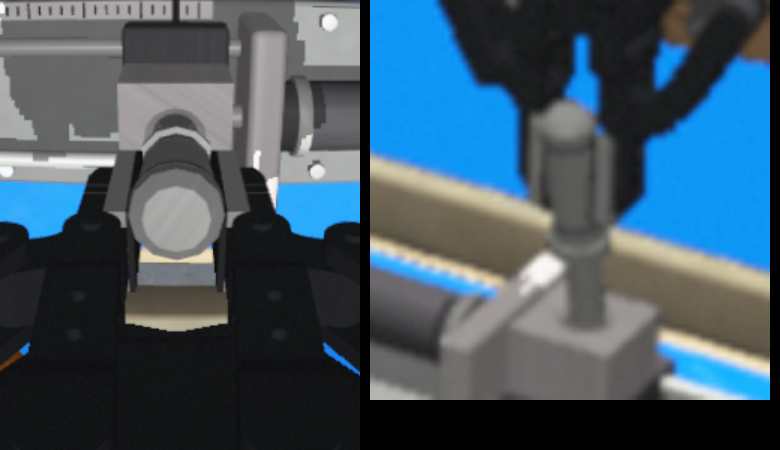

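The pin is rotating upright in the mouth, now about 7° off, with the slide block still against the end block. I'll finish the rotation and start pushing it in.

>>> drive_tool(rows=[[[-0.002, 0, 0], 0], [[-0.002, 0, 0], 0], [[-0.002, 0, 0], 0], [[-0.001, 0, 0.001], 0], [[0, 0, 0.002], 0], [[0, 0, 0.002], 0], [[0, 0, 0.002], 0]])

```text
t: 10.1
tool_pos: [0.5111, 0.1166, 0.1732]
tool_rot: [0.011, -3.137, 0.001]
contact_force: [-4.5, -1.1, 2.5]
opening: 0.0189
grip_force: 43.7
```

>>> drive_tool(rows=[[[0, 0, 0.002], 0], [[0, 0, 0.003], 0], [[0, 0, 0.003], 0], [[0, 0, 0.003], 0], [[0, 0, 0], 0]])

```text
t: 10.6
tool_pos: [0.511, 0.1165, 0.1606]
tool_rot: [0.011, -3.137, 0.0]
contact_force: [-3.9, -1.1, -0.4]
opening: 0.0186
grip_force: 43.5
```

>>> drive_tool(rows=[[[0.001, 0, 0.003], 0], [[0, 0, 0.003], 0], [[0, 0, 0.002], 0], [[0, 0, 0.002], 0], [[0, 0, 0.001], 0], [[0, 0, 0], 0]])

```text
t: 11.2
tool_pos: [0.5108, 0.1165, 0.1506]
tool_rot: [0.011, -3.14, 0.0]
contact_force: [-5.9, -0.4, 1.0]
opening: 0.0186
grip_force: 43.7
```

>>> drive_tool(rows=[[[0.001, 0, 0.001], 0], [[0.001, 0, 0.001], 0], [[0, 0, 0.001], 0], [[0, 0, 0.001], 0], [[0, 0, 0], 0]])

```text
t: 11.7
tool_pos: [0.5102, 0.1165, 0.1483]
tool_rot: [-0.011, 3.139, -0.0]
contact_force: [-3.4, -0.6, 6.4]
opening: 0.0192
grip_force: 44.1
```

>>> drive_tool(rows=[[[0.001, 0, 0.001], 0], [[0, 0, 0.001], 0], [[0, 0, 0.001], 0], [[0, 0, 0.001], 0], [[0, 0, 0], 0]])

```text
t: 12.2
tool_pos: [0.5104, 0.1165, 0.1465]
tool_rot: [-0.011, 3.137, -0.0]
contact_force: [-5.1, -1.3, 13.7]
opening: 0.0186
grip_force: 45.1
```

Run:
```python
from h import *
from station import ctrl,vision
S=vision.get_image("scene");o=ctrl.get_obs();pickle.dump((S,o,vision.get_image("wrist")),open("im7.pkl","wb"))
print(o["t"],o["tool_pos"],o["contact_force"],o["grip_force"])
b=pickle.load(open("im5.pkl","rb"))[0]
# rim geometry: expected pixel rows of mouth front, collar underside, collar top along the pin's axis
for z in(.058,.064,.120): print(z,proj(S,[.508,.116,z]).round(1))
g=cv2.cvtColor(S["image"],cv2.COLOR_BGR2GRAY);u,v=proj(S,[.508,.116,.061]).astype(int)
print(u,v);print(g[v-14:v+14,u-10:u+11:2])
```

```text
12.25 [0.51036844 0.11652863 0.1464557 ] [-4.95327138 -1.4058703  14.75642231] 45.09159117937088
0.058 [321.9 232. ]
0.064 [322.  229.2]
0.12 [323.  202.8]
321 230
[[ 70  71  91  83  93  93  93  77  95  82  30]
 [ 69  71  89  79  93  94  92  73  94  81  30]
 [ 80  71  89  81  93  94  93  74  94  83  32]
 [ 93  77  90  81  92  93  93  73  95  82  31]
 [ 98 111  88  81  92  94  93  69  94  80  30]
 [115 164  84  79  93  95  93  68  94  77  33]
 [134 177  83  76  94  94  92  68  98  72  30]
 [151 174  92  78  93  95  93  68 100  73  29]
 [161 178 119  86  92  93  92  69 100  74  32]
 [158 157 129  91  94  94  92  70 100  80  49]
 [157 145 119  91  93  95  92  71  98  88  75]
 [154 128 131  95  90  93  90  72  89  96  95]
 [141 116 146 101  79  82  79  73  91 124 123]
 [123 130 149 108  80  75  76  76 107 143 147]
 [119 146 147 116  92  87  91  88 118 143 150]
 [136 154 142 122  97  94  94  97 113 140 150]
 [151 154 144 107 106 111 107 110  99 140 153]
 [155 155 151 101 104 112 110 106 100 148 153]
 [153 155 153 123 100  98  98  98 124 153 154]
 [135 145 152 146 123 112 112 124 146 156 153]
 [113 127 138 147 145 138 140 149 154 154 136]
 [110 111 117 130 137 148 152 156 156 149 109]
 [110 109 109 111 116 134 143 154 155 130  95]
 [109 110 110 109 108 114 122 140 144 108  93]
 [109 108 110 108 107 108 108 116 119  94  93]
 [109 110 109 110 108 108 106 109 103  92  92]
 [109 109 109 108 108 109 106 108 102  93  93]
 [109 110 109 108 107 107 105 107 100  92  92]]
```

Run:
```python
from h import *
S,o,W=pickle.load(open("im7.pkl","rb"))
n=np.array([-.88,-.47])*.012
for dz in(0,.003,.006): print(dz,[proj(S,[.508+n[0],.116+n[1],.058+dz+h]).round(1) for h in(0,.006)])
print("block near corner top",proj(S,[.508-.021,.116-.021,.058]),"left",proj(S,[.508-.021,.116+.021,.058]))
p=proj(W,[.4634,.1159,.012],1);m=proj(W,[.4625,.0599,.012],1);print(p,m)
g=cv2.cvtColor(W["image"],cv2.COLOR_BGR2GRAY)
for q in(p,m):
  u,v=q.astype(int);print(u,v,np.array2string(g[v-6:v+8:2,u-14:u+15]))
```

```text
0 [array([321.8, 235.3]), array([321.9, 232.5])]
0.003 [array([321.8, 233.9]), array([321.9, 231.1])]
0.006 [array([321.9, 232.5]), array([322. , 229.7])]
block near corner top [326.30964816 240.04967384] left [306.61200644 233.75851943]
[317.33810308 170.4815996 ] [217.97277206 169.74788907]
317 170 [[ 92  92  92  91  94  92  94  93  91  91  91  92  93  93  91  92  93  92
   92  89  91  90  90  93  92  92  90  91  91]
 [ 92  92  91  91  91  91  90  92  93  94  94  91  93  91  91  93  93  93
   91  91  91  92  92  93  93  92  93  92  92]
 [ 87  87  87  88  86  86  86  87  88  87  86  86  87  87  87  86  86  86
   85  86  85  86  85  87  85  86  86  87  87]
 [ 76  74  74  75  74  74  74  74  73  74  75  58  39  34  32  30  32  62
   71  73  74  73  73  73  73  73  74  73  72]
 [160 161 161 161 162 161 161 161 162 160 161 113  55  34  34  36  53 124
  158 162 160 161 161 161 160 160 161 160 160]
 [179 178 178 178 179 178 178 178 179 179 179 120  54  34  35  34  57 141
  175 178 178 178 179 178 179 177 177 178 178]
 [177 178 176 176 141 102 156 177 178 178 177 121  52  35  33  33  58 14
[... 205 characters left out ...]
 92  93  91  89  62  30  26  31  29  22  17  85
   92  92  89  91  89  90  90  88  90  89  91]
 [ 92  94  94  92  93  92  91  93  92  90  71  28  28  27  28  24  14  83
   91  92  90  90  89  90  91  90  89  90  89]
 [ 94  92  91  93  93  93  93  93  91  91  83  29  30  29  29  28   9  68
   88  88  88  87  85  87  85  85  84  84  83]
 [ 73  73  73  73  72  72  72  73  73  72  66  43  48  48  47  46  40  68
   70  69  70  71  73  72  73  72  74  75  75]
 [119 129 137 134 133 135 137 140 142 144 148 149 152 154 155 158 160 161
  164 165 168 169 170 172 174 174 175 174 174]
 [ 59 144 170 170 169 170 171 170 171 171 171 171 171 171 171 171 171 172
  172 172 171 173 172 171 172 172 173 173 173]]
```

The collar's underside is at scene row 235, against 235.3 predicted for fully home. The pointer is still at its rest position (column 317). Now I'll firm up the grip and pull.

>>> drive_tool(rows=[[[0.001, 0, 0], 0], [[0, 0, 0], 0], [[0, 0, 0], 0]], jaw=1, grip_force=80)

```text
t: 12.6
tool_pos: [0.51, 0.1165, 0.1464]
tool_rot: [-0.011, 3.134, 0.0]
contact_force: [-0.6, -0.2, 10.1]
opening: 0.0179
grip_force: 77.7
```

>>> drive_tool(rows=[[[0, -0.002, 0], 0], [[0, -0.004, 0], 0], [[0, -0.004, 0], 0], [[0, -0.005, 0], 0], [[0, -0.005, 0], 0], [[0, -0.005, 0], 0], [[0, -0.005, 0], 0], [[0, -0.005, 0], 0], [[0, -0.005, 0], 0], [[0, 0, 0], 0]])

```text
t: 13.6
tool_pos: [0.5102, 0.0779, 0.1464]
tool_rot: [-0.008, 3.134, 0.008]
contact_force: [-1.0, 7.7, 10.9]
opening: 0.0177
grip_force: 77.9
```

```bash
cat > meas.py <<'E'
from h import *
from station import ctrl,vision
W=vision.get_image("wrist");o=ctrl.get_obs();print(o["t"],o["tool_pos"],o["contact_force"],o["grip_force"])
g=cv2.cvtColor(W["image"],cv2.COLOR_BGR2GRAY).astype(float)
# dark-run centres along lines of constant X: scale row (pointer, X=.4655) and just outside the base edge (mark finger, X=.4585)
for n,X in(("ptr",.4665),("ptr",.4650),("mark",.4610),("mark",.4595)):
    Y=np.arange(.03,.13,.0002);P=np.array([proj(W,[X,y,.012],1) for y in Y],np.float32)
    L=cv2.remap(g.astype(np.float32),P[:,0].reshape(1,-1),P[:,1].reshape(1,-1),1)[0]
    d=(L<50).astype(int);e=np.flatnonzero(np.diff(np.r_[0,d,0]))
    print(n,X,[(round((Y[a]+Y[b-1])/2,4),round(Y[b-1]-Y[a],4)) for a,b in zip(e[::2],e[1::2]) if b-a>6])
E
python3 meas.py
```

```text
13.65 [0.51017383 0.07807129 0.14637606] [-1.06360113  7.71205455 11.23715195] 77.91732966899872
ptr 0.4665 [(np.float64(0.0781), np.float64(0.0018))]
ptr 0.465 [(np.float64(0.078), np.float64(0.0016))]
mark 0.461 [(np.float64(0.0597), np.float64(0.0026))]
mark 0.4595 [(np.float64(0.0597), np.float64(0.0026))]
```

>>> drive_tool(rows=[[[0, -0.004, 0], 0], [[0, -0.004, 0], 0], [[0, -0.003, 0], 0], [[0, -0.003, 0], 0], [[0, -0.002, 0], 0], [[0, 0, 0], 0]])

```text
t: 14.25
tool_pos: [0.5103, 0.0624, 0.1464]
tool_rot: [-0.009, 3.134, 0.009]
contact_force: [-1.4, 8.3, 10.9]
opening: 0.0183
grip_force: 78.0
```

```bash
python3 meas.py
```

```text
14.3 [0.51026811 0.062481   0.14640317] [-1.07815769  8.57145918 10.62396986] 77.97574996948242
ptr 0.4665 [(np.float64(0.0625), np.float64(0.0022))]
ptr 0.465 [(np.float64(0.0627), np.float64(0.0018))]
mark 0.461 [(np.float64(0.0599), np.float64(0.0022))]
mark 0.4595 [(np.float64(0.0599), np.float64(0.0022))]
```

>>> drive_tool(rows=[[[0, -0.0015, 0], 0], [[0, -0.0012, 0], 0], [[0, 0, 0], 0], [[0, 0, 0], 0]])

```text
t: 14.7
tool_pos: [0.5103, 0.0599, 0.1464]
tool_rot: [-0.009, 3.134, 0.01]
contact_force: [-1.5, 9.0, 11.0]
opening: 0.0186
grip_force: 78.0
```

```bash
python3 meas.py
python3 - <<'E'
from h import *
from station import vision
W=vision.get_image("wrist");u,v=proj(W,[.463,.06,.012],1).astype(int);print(u,v);print(cv2.cvtColor(W["image"],cv2.COLOR_BGR2GRAY)[v-10:v+14,u-9:u+10])
E
```

```text
14.75 [0.51030233 0.05992816 0.14641733] [-1.40348715  9.44552732 10.94914383] 77.98120558261871
ptr 0.4665 [(np.float64(0.0602), np.float64(0.0016))]
ptr 0.465 [(np.float64(0.0602), np.float64(0.0016))]
mark 0.461 [(np.float64(0.0601), np.float64(0.0022))]
mark 0.4595 [(np.float64(0.0601), np.float64(0.0022))]
316 169
[[ 61  62  64  63  62  62  64  55  42  34  37  35  37  51  64  64  65  66
   66]
 [ 58  58  61  59  59  60  60  50  43  35  36  35  37  47  59  60  59  59
   60]
 [ 52  53  53  52  52  53  53  48  39  36  35  37  36  45  53  52  54  52
   53]
 [ 60  61  61  61  61  61  59  52  41  35  36  33  36  47  59  61  59  61
   59]
 [ 90  90  91  89  90  90  90  74  50  33  36  35  41  63  86  89  88  88
   87]
 [ 90  90  90  89  89  90  89  73  51  35  32  33  39  63  86  88  89  88
   88]
 [ 90  90  90  90  90  89  90  73  51  33  33  36  40  62  87  87  87  89
   89]
 [ 90  91  89  88  88  90  90  74  51  34  34  35  38  61  88  89  89  88
   90]
 [ 91  92  91  90  90  90  89  73  50  34  35  35  40  71  86  89  88  87
   89]
 [ 86  85  85  85  85  83  85  69  45  34  35  35 
[... 465 characters left out ...]
 133  77  34  32  32  46 105 169 174 175 175
  174]
 [175 159 122 148 174 174 174 134  75  35  35  32  46 104 168 174 174 174
  173]
 [174 150  86 122 173 174 172 132  76  34  34  34  48 104 167 173 173 174
  173]
 [174 148  79 114 174 173 173 133  75  33  32  35  47 103 166 173 173 173
  173]
 [173 149  78 114 175 174 174 131  74  30  33  32  45 103 168 173 173 172
  174]
 [176 150  79 114 175 175 176 133  74  31  32  34  46 103 168 174 175 174
  174]
 [176 150  79 115 175 175 176 133  74  32  31  32  46 102 169 175 175 174
  175]
 [175 148  77 116 174 174 174 133  74  33  31  32  45 103 167 174 173 173
  174]
 [174 153 105 128 174 173 174 131  75  33  31  32  47 103 167 172 173 173
  173]]
```

Pointer and mark now form one continuous line. Holding for over two seconds.

>>> drive_tool(rows=[[[0, 0, 0], 0], [[0, 0, 0], 0], [[0, 0, 0], 0], [[0, 0, 0], 0], [[0, 0, 0], 0], [[0, 0, 0], 0], [[0, 0, 0], 0], [[0, 0, 0], 0], [[0, 0, 0], 0], [[0, 0, 0], 0]])

```text
t: 15.8
tool_pos: [0.5103, 0.0599, 0.1464]
tool_rot: [-0.009, 3.134, 0.009]
contact_force: [-1.9, 8.9, 10.7]
opening: 0.0181
grip_force: 78.0
```

>>> drive_tool(rows=[[[0, 0, 0], 0], [[0, 0, 0], 0], [[0, 0, 0], 0], [[0, 0, 0], 0], [[0, 0, 0], 0], [[0, 0, 0], 0], [[0, 0, 0], 0], [[0, 0, 0], 0], [[0, 0, 0], 0], [[0, 0, 0], 0]])

```text
t: 16.8
tool_pos: [0.5103, 0.0599, 0.1464]
tool_rot: [-0.009, 3.134, 0.009]
contact_force: [-1.8, 9.4, 10.6]
opening: 0.018
grip_force: 78.0
```

>>> drive_tool(rows=[[[0, 0, 0], 0], [[0, 0, 0], 0], [[0, 0, 0], 0], [[0, 0, 0], 0], [[0, 0, 0], 0], [[0, 0, 0], 0], [[0, 0, 0], 0], [[0, 0, 0], 0]])

```text
t: 17.6
tool_pos: [0.5103, 0.0599, 0.1464]
tool_rot: [-0.009, 3.134, 0.009]
contact_force: [-0.7, 9.6, 11.1]
opening: 0.018
grip_force: 78.0
```

```bash
python3 meas.py && python3 -c "
from station import ctrl; print(ctrl.finish_job())"
```

```text
17.65 [0.51027467 0.05993549 0.14639212] [-1.13837333  7.81035588 10.56854458] 77.98431873321533
ptr 0.4665 [(np.float64(0.0602), np.float64(0.0016))]
ptr 0.465 [(np.float64(0.0602), np.float64(0.0016))]
mark 0.461 [(np.float64(0.0601), np.float64(0.0022))]
mark 0.4595 [(np.float64(0.0601), np.float64(0.0022))]
the job is handed in; nothing more can be done
None
```

The job is handed in at 17.7 s: the pin stands fully home in the socket and is still gripped, and the slide has been held at the index mark for about 3 s, with pointer and mark agreeing to about 0.1 mm in the wrist image.

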